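# Next wax slab from the stack magazine

### The job

Draw the lowest wax slab out through the mouth of the stack magazine, so that the slabs above it drop down and stay in the magazine, and lay it (do not drop it) flat on the steel bench block, lengthwise, square to the block and about in its middle, wholly on it. Leave the other slabs where they settle, and do not push the other things about.

Things in the scene. Friction and masses are not known exactly. Their poses are not given: they have to be found in the camera images.
- magazine: Stack magazine fixed to the bench: aluminium base block 145 x 67 x 30 mm (x, y, z), with four corner angles rising to 74 mm above the bench, holding a stack of four wax slabs flat, their length along x. Origin at the centre of its underside, on the bench. The slabs lie on the base's top, 30 mm above the bench, in a space 133 x 55 mm. The stack's top is 78 mm above the bench.
- mouth (a point): Middle of the magazine's mouth, at its -x end face, 72 mm from its centre, at the height of the base's top. Here the corner angles leave a gap 16 mm high over the base, so only the lowest slab can slide out, along the magazine's -x. The mouth faces the robot's left (+y), turned up to 0.4 rad either way.
- slab_bottom: The lowest of four equal blue wax slabs, 130 x 52 x 12 mm (x, y, z), 55 to 110 g; origin at its centre, x along its length, parallel to the magazine's x. Its -x end starts 32 to 44 mm out of the mouth, level, underside 30 mm above the bench with nothing below the overhang. The other slabs lie on the rest of it and drop 12 mm once it is out.
- bench_block: Steel bench block fixed on the bench, 170 x 110 x 20 mm (x, y, z), bare flat top 20 mm above the bench; origin at the centre of its underside, x along its length. It stands at the robot's left or ahead, nearer or farther, its x turned up to 0.6 rad from the robot's.
- slab_2: Slab 2 from below in the magazine, same size as the lowest (12 mm higher at the start), origin at its centre, x along its length.
- slab_3: Slab 3 from below in the magazine, same size as the lowest (24 mm higher at the start), origin at its centre, x along its length.
- slab_4: Slab 4 from below in the magazine, same size as the lowest (36 mm higher at the start), origin at its centre, x along its length.
- wire_tray: Bystander: shallow white tray of thin blue wax wires, 100 x 70 x 18 mm, loose; origin under its centre.
- pliers: Bystander: pliers with black handles lying flat, 150 mm long, 60 mm over the handles, 12 mm high, loose; origin under the joint, x along the jaws. It may lie below the way from the magazine to the block.
- wax_tube: Bystander: upright blue wax ring tube, 38 mm diameter, 80 mm tall, loose; origin at its foot.
- wax_offcut: Bystander: blue wax offcut 70 x 50 x 20 mm lying flat, loose; origin at the centre of its underside.
- brush: Bystander: flat brush with a wooden handle lying on the left, loose; origin on its length.
- hammer: Bystander: hammer with a wooden handle lying at the near left, loose; origin on its length.

How it is judged:
By the outcome, as a careful person would: the job done as asked, in the order asked, and still so for the second after the job is handed in, with the robot touching nothing.
It also fails if it takes over 40 s, if anything falls off the work surface, if the arm or the gripper's body presses on something with over 40 N, if the wrist force passes 120 N, or if a joint passes its speed limit or range.

### The arm

A 6-joint arm with a two-finger parallel gripper is mounted at the origin on the work surface. World frame = base frame: x ahead of the robot, y to its left, z up, the work surface at z = 0. Lengths are in m, angles in degrees, forces in N, time in s.
With the tool pointing down it reaches from about 0.4 to 0.825 m from the base axis. Payload 7 kg.
Tool frame: the origin (TCP) lies midway between the tips of the shut fingers; the grasp point (between the pads) lies 19 mm behind it (ctrl.grip_point_offset is the distance from the TCP to the grasp point, in m); x points along the fingers, y is the direction in which the jaws open and shut, and the axes are right-handed (so a half turn about x gives the same grasp; the last joint's range is limited). The gripper opens to 88 mm and grips with 3 to 60 N. Pads are 19 mm wide; open, the fingers measure 130 mm over their backs; the gripper's body (78 mm by 193 mm) begins 47 mm behind the grasp point.
Start: joints at [93.684, 20.546, 0.682, 0, -70.136, -16.507], TCP at [0.15, 0.658, 0.227] pointing down, gripper open.
Joint ranges: [-176.03, 176.03], [-82.01, 121.73], [-58.28, 71.71], [-173.87, 95.51], [-174.79, -0.11], [-173.66, 173.66]. Speed limits (degrees/s): [136.94, 136.94, 172.46, 180, 180, 180].

### API

Orientations are given as [roll, pitch, yaw] about the fixed x, y, z axes, in that order (R = Rz(yaw) Ry(pitch) Rx(roll)).
In Python, from plant import ctrl gives the robot as it stands.
- The arm moves only by the tool drive_tool, never from a script. Its argument "plan" is a list of rows, each a list of 3 entries, a list of its own where there are three numbers: the shift along the tool's x, y, z in m, then the turn, a rotation vector about the tool's x, y, z in degrees, then the opening, from 0 (shut) to 1 (fully open). In form: [[[dx, dy, dz], [wx, wy, wz], grip], ...]. A call has 1 to 20 rows; each row is the pose to reach, as a shift and turn from the pose measured when the call began, along the tool's axes at that moment; what a row does not reach only later rows make up. A row lasts 1/12 s, in which the tool goes at most 41.7 mm and 7.16 degrees, less where a joint would pass 70% of its speed; a pose out of reach is approached as far as the arm can. A call with a gripper value outside its range is refused whole. The fingers move at their own pace and stop on an object; the grip force is fixed at half the most. Time passes only in rows, so rows that repeat a pose let the fingers close. It gives the time, the measured TCP pose, the force and the opening at its end, in the units of the state.
- ctrl.get_obs(): the state, without advancing time (a new reading comes with each control period).
- ctrl.snapshot(name): name is "scene" or "top" or "wrist"; returns the picture (420x560x3 uint8, blue, green, red); there is no depth.
- ctrl.get_calibration(name): a dict with "fx", "fy", "cx", "cy" (pixels), "R" (3x3) and "t" (3): a world point X has camera coordinates R X + t. Camera axes: x right, y down, z forward; pixel columns grow to the right and rows downward; lengths in m; the calibration is good to about 2 mm. A picture is of the moment at which its call begins: read the wrist's pose just before it. get_calibration takes no time and is no camera call; for the wrist camera it gives the pose at the moment of the call.
- ctrl.close_job(): hands the job in, once; it reports no verdict.
Trained networks look in the newest picture that a camera, given by its name, has taken for a name from the list of things; names that differ only in an ending like _2 or _b are one class to them, and where a whole thing is asked for, a point or a joint stands for the part that bears it (a point fixed in the world has none). Each returns a list of dicts, best first, with "confidence" (0 to 1); they miss things now and then, are a little off and sometimes report something else, mostly with a low value. They report only what shows in the picture. A call takes as long as a camera call.
- ctrl.cut_out(camera, name): "pixels" (420x560 bool, what is visible of it) and "pixel" ([column, row] in pixels, amid what is visible of it).
- ctrl.landmark_of(camera, name): "pixel" ([column, row] in pixels: a listed point, or the origin of a listed thing).
The state is a dict: "clock": time; "joint_pos": joint angles; "qvel": joint speeds; "tau": joint torques, N m; "tool_pos": TCP position; "orientation": TCP orientation; "force": force on the tool from outside, world axes, zero at the start; "moment": the same for the moment, N m; "opening": finger opening in m.
Only numpy, scipy, OpenCV 4.12 (cv2) and the standard library are available. Lean on these libraries where they do the work, as an engineer would, in place of code of your own. Each camera call takes 0.05 s, during which the arm holds its last target. There are 200 camera calls.

## Working session

There is one attempt and no reset: what is moved stays moved. The work goes in short steps, Python scripts to look and compute and a tool call to move; the robot and the scene stay as the last step left them, time stands still between calls to the robot, and variables do not carry over. Pictures are saved under pics/ and viewed, about 8 in all and at most 12, crops included, and the job is handed in when it is done.

Besides the shell and the picture viewer there is one more tool, called after "Request:" in YAML: its name, and indented under it one key for each argument. drive_tool: Moves the arm, as the interface text tells. Its arguments: {"type":"object","properties":{"plan":{"type":"array","items":{"type":"array"}}},"required":["plan"]}

```bash
mkdir -p pics; ls; cat > h.py <<'E'
import numpy as np, cv2
from scipy.spatial.transform import Rotation as Ro
from plant import ctrl
def ray(c,px,z):
    R=np.array(c["R"]);t=np.array(c["t"]);o=-R.T@t
    d=R.T@np.array([(px[0]-c["cx"])/c["fx"],(px[1]-c["cy"])/c["fy"],1])
    return o+d*(z-o[2])/d[2]
def proj(c,X):
    p=np.array(c["R"])@np.array(X,float)+np.array(c["t"]);return np.array([c["fx"]*p[0]/p[2]+c["cx"],c["fy"]*p[1]/p[2]+c["cy"]])
E
python3 - <<'E'
from h import *
o=ctrl.get_obs();print(o)
ims=[]
for n in("scene","top"):
    im=ctrl.snapshot(n);cv2.imwrite(f"pics/{n}0.png",im)
    c=ctrl.get_calibration(n);print(n,c["fx"],-np.array(c["R"]).T@np.array(c["t"]))
    for k,z in dict(magazine=0,mouth=.03,slab_bottom=.036,bench_block=0,pliers=0,wire_tray=0,wax_tube=0,wax_offcut=0,brush=0,hammer=0).items():
        for r in ctrl.landmark_of(n,k)[:2]:print(n,k,np.round(r["pixel"]),round(r["confidence"],2),np.round(ray(c,r["pixel"],z),3))
E
```

```text
pics
{'clock': 0.0, 'joint_pos': array([ 9.36831300e+01,  2.05915220e+01,  6.32478607e-01, -2.09788886e-02,
       -7.01337794e+01, -1.65067541e+01]), 'qvel': array([-0.02472575, -0.05414335,  0.04993289,  0.03278155,  0.06170621,
       -0.1105068 ]), 'tau': array([-2.75808407e-04, -5.82708907e+01,  2.93055117e+01,  6.99730933e+00,
        6.87092674e-03, -1.55447933e-04]), 'tool_pos': array([0.14973071, 0.65767979, 0.22560915]), 'orientation': array([ 94.51356173,  89.90510458, -98.3172075 ]), 'force': array([-0.24285392,  0.48185363, -0.25388691]), 'moment': array([ 0.04624501, -0.01784397,  0.01776548]), 'opening': 0.08810088381054848}
scene 449.95566340528694 [ 1.02021047 -0.55941681  0.81111243]
scene magazine [174. 320.] 0.66 [ 0.548 -0.248 -0.   ]
scene mouth [195. 289.] 0.87 [ 0.55  -0.179  0.03 ]
scene slab_bottom [181. 294.] 0.56 [ 0.536 -0.207  0.036]
scene slab_bottom [219. 216.] 0.45 [0.457 0.018 0.036]
scene bench_block [298. 242.] 0.88 [0.648 0.079 0.   ]
scene bench_block [182. 295.] 0.7 [ 0.517 -0.191  0.   ]
scene pliers [220. 218.] 0.72 [0.437 0.042 0.   ]
scene w
[... 290 characters left out ...]
3 0.10461648 1.0011064 ]
top magazine [425. 222.] 0.94 [ 0.558 -0.25   0.   ]
top mouth [398. 226.] 0.71 [ 0.548 -0.174  0.03 ]
top slab_bottom [410. 223.] 0.94 [ 0.554 -0.202  0.036]
top bench_block [287. 192.] 0.59 [0.639 0.082 0.   ]
top bench_block [411. 224.] 0.47 [ 0.553 -0.216  0.   ]
top pliers [305. 280.] 0.77 [0.428 0.044 0.   ]
top pliers [399. 224.] 0.57 [ 0.555 -0.186  0.   ]
top wire_tray [204. 273.] 0.67 [0.449 0.284 0.   ]
top wax_tube [352. 135.] 0.92 [ 0.781 -0.084  0.   ]
top wax_offcut [368. 299.] 0.72 [ 0.38  -0.101  0.   ]
top wax_offcut [432. 222.] 0.58 [ 0.557 -0.266  0.   ]
top brush [180. 170.] 0.97 [0.701 0.345 0.   ]
top hammer [132. 312.] 0.86 [0.363 0.456 0.   ]
```

View pics/scene0.png

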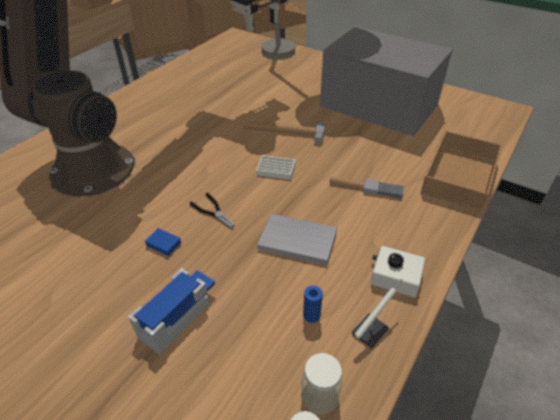

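View pics/top0.png

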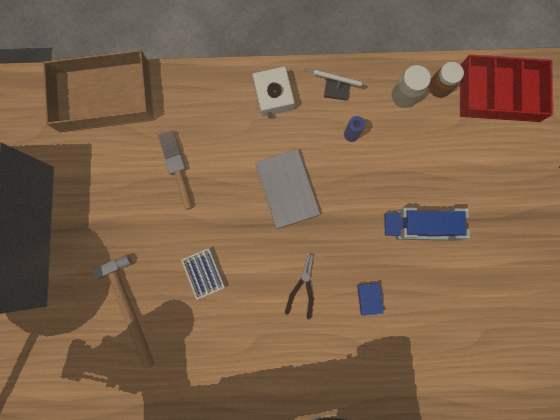

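The top view shows the magazine at (436,223) with the slab end sticking out left at (393,224). The block is at (288,188), the pliers at (305,285) and the tube at (354,128). The detections agree, so next I fit outlines.

```bash
cat >> h.py <<'E'
def rect(cam,name,z,pick=None):
    c=ctrl.get_calibration(cam); out=[]
    for r in ctrl.cut_out(cam,name)[:3]:
        m=r["pixels"].astype(np.uint8)
        cs,_=cv2.findContours(m,cv2.RETR_EXTERNAL,cv2.CHAIN_APPROX_NONE)
        k=max(cs,key=cv2.contourArea)[:,0,:]
        P=np.array([ray(c,p,z)[:2] for p in k])
        (cx,cy),(w,h),a=cv2.minAreaRect((P*1000).astype(np.float32))
        if w<h:w,h,a=h,w,a+90
        out.append((round(r["confidence"],2),np.round([cx,cy,w,h],1),round((a+90)%180-90,1)))
    return out
E
python3 - <<'E'
from h import *
for n in("top","scene"):
    ctrl.snapshot(n)
    for k,z in(("bench_block",.02),("slab_bottom",.042),("slab_4",.078),("magazine",.074)):print(n,k,rect(n,k,z))
o=ctrl.get_obs();R=Ro.from_euler("xyz",o["orientation"],degrees=True).as_matrix();print(R.round(3))
E
```

```text
top bench_block [(0.97, array([645.6,  81.4, 172.6, 110.5]), 16.5)]
top slab_bottom [(0.75, array([ 550.5, -162.6,   52.2,   41.5]), -3.5)]
top slab_4 [(0.81, array([ 549. , -246. ,  132.6,   53.7]), 88.5)]
top magazine [(0.84, array([ 521.5, -240.8,  160.2,   24.5]), 88.6)]
scene bench_block [(0.68, array([647.1,  74.1, 172.2, 124.1]), 16.4)]
scene slab_bottom [(0.85, array([ 551.8, -154.7,   58.4,   24.9]), -3.6)]
scene slab_4 [(0.67, array([ 549.1, -249.5,  132.8,   58.3]), 87.8), (0.54, array([ 580.8, -250.2,   64.6,    4.8]), 88.6)]
scene magazine [(0.86, array([ 587.5, -269.2,  157.6,  108.3]), 64.3), (0.16, array([ 578. , -264.9,   50. ,    4.8]), 88.6)]
[[ 0.    -0.222 -0.975]
 [ 0.    -0.975  0.222]
 [-1.    -0.    -0.   ]]
```

```bash
cat >> h.py <<'E'
def to(x,y,z,yaw):
    """tool-frame shift and turn to reach TCP x,y,z pointing down with tool y at yaw deg"""
    o=ctrl.get_obs();R=Ro.from_euler("xyz",o["orientation"],degrees=True).as_matrix()
    yv=np.array([np.cos(np.radians(yaw)),np.sin(np.radians(yaw)),0]);xv=np.array([0,0,-1.])
    T=np.c_[xv,yv,np.cross(xv,yv)]
    print("clock",round(o["clock"],2),"shift",np.round(R.T@(np.array([x,y,z])-o["tool_pos"]),4),"turn",np.round(Ro.from_matrix(R.T@T).as_rotvec(degrees=True),1))
E
python3 -c "
from h import *
to(.5,.35,.2,-150);to(.551,-.157,.2,177.5)"
```

```text
clock 1.6 shift [ 0.0266  0.2227 -0.4098] turn [47.2 -0.   0. ]
clock 1.6 shift [ 0.0266  0.7058 -0.5721] turn [79.7  0.   0. ]
```

Request:
drive_tool:
  plan:
    - [[0.027,0.223,-0.41],[47,0,0],1]
    - [[0.027,0.223,-0.41],[47,0,0],1]
    - [[0.027,0.223,-0.41],[47,0,0],1]
    - [[0.027,0.223,-0.41],[47,0,0],1]
    - [[0.027,0.223,-0.41],[47,0,0],1]
    - [[0.027,0.223,-0.41],[47,0,0],1]
    - [[0.027,0.223,-0.41],[47,0,0],1]
    - [[0.027,0.223,-0.41],[47,0,0],1]
    - [[0.027,0.706,-0.572],[79.7,0,0],1]
    - [[0.027,0.706,-0.572],[79.7,0,0],1]
    - [[0.027,0.706,-0.572],[79.7,0,0],1]
    - [[0.027,0.706,-0.572],[79.7,0,0],1]
    - [[0.027,0.706,-0.572],[79.7,0,0],1]
    - [[0.027,0.706,-0.572],[79.7,0,0],1]
    - [[0.027,0.706,-0.572],[79.7,0,0],1]
    - [[0.027,0.706,-0.572],[79.7,0,0],1]
    - [[0.027,0.706,-0.572],[79.7,0,0],1]
    - [[0.027,0.706,-0.572],[79.7,0,0],1]
    - [[0.027,0.706,-0.572],[79.7,0,0],1]
    - [[0.027,0.706,-0.572],[79.7,0,0],1]

```text
clock: 3.27
tool_pos: [0.5229, -0.0484, 0.2015]
orientation: [-73.4, 89.9, 14.1]
force: [0.6, 0.9, -0.3]
opening: 0.0876
```

```bash
python3 - <<'E'
from h import *
to(.551,-.157,.2,177.5)
c=ctrl.get_calibration("wrist");im=ctrl.snapshot("wrist");cv2.imwrite("pics/w1.png",im)
print(-np.array(c["R"]).T@np.array(c["t"]),np.array(c["R"]).round(2))
for k,z in(("slab_bottom",.042),("slab_4",.078),("magazine",.074)):print(k,rect("wrist",k,z))
for r in ctrl.landmark_of("wrist","mouth"):print(ray(c,r["pixel"],.03),r)
E
```

```text
clock 3.27 shift [ 0.0015 -0.0328 -0.1073] turn [-0.   0.   0.1]
[ 0.51966256 -0.11652187  0.35844678] [[-1.    0.04 -0.  ]
 [ 0.04  0.97  0.26]
 [ 0.01  0.26 -0.97]]
slab_bottom [(0.74, array([ 551.4, -166.6,   52.2,   41. ]), -3.0)]
slab_4 [(0.61, array([ 549.4, -192.9,   52.1,   24.6]), -2.8), (0.56, array([ 523.1, -190.7,   16. ,    0.7]), 86.7), (0.16, array([ 546.4, -158.4,   46.5,   36.2]), -1.7)]
magazine [(0.87, array([ 575.5, -183.8,   42.2,   20.8]), -58.7), (0.72, array([470.5,   8.3,  47.9,  13.7]), -8.8)]
[ 0.54918871 -0.17529496  0.03      ] {'pixel': [243.2, 52.3], 'confidence': 0.57}
```

View pics/w1.png

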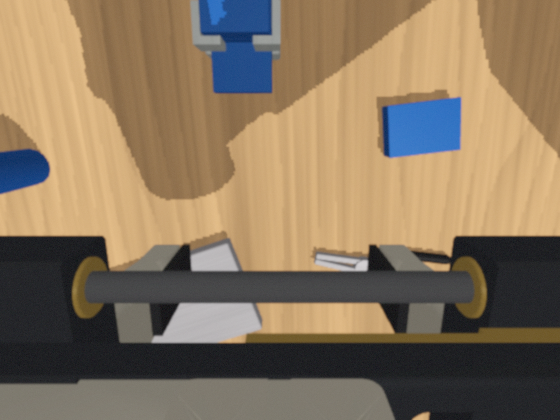

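The wrist view shows the overhang clear at (242,65), its free end at row 93 (y≈-0.145), agreeing with the top camera. Next I go above it and down to just over it.

Request:
drive_tool:
  plan:
    - [[0.0015,-0.033,-0.107],[0.5,0,0],1]
    - [[0.0015,-0.033,-0.107],[0.5,0,0],1]
    - [[0.0015,-0.033,-0.107],[0.5,0,0],1]
    - [[0.0015,-0.033,-0.107],[0.5,0,0],1]
    - [[0.0015,-0.033,-0.107],[0.5,0,0],1]
    - [[0.11,-0.033,-0.107],[0.5,0,0],1]
    - [[0.11,-0.033,-0.107],[0.5,0,0],1]
    - [[0.11,-0.033,-0.107],[0.5,0,0],1]
    - [[0.11,-0.033,-0.107],[0.5,0,0],1]
    - [[0.11,-0.033,-0.107],[0.5,0,0],1]
    - [[0.11,-0.033,-0.107],[0.5,0,0],1]

```text
clock: 4.43
tool_pos: [0.5522, -0.154, 0.093]
orientation: [-96.1, 89.9, -9.1]
force: [0.0, -0.3, 0.3]
opening: 0.0877
```

```bash
python3 - <<'E'
from h import *
o=ctrl.get_obs();print(o["tool_pos"],np.abs(o["qvel"]).max(),o["force"])
c=ctrl.get_calibration("wrist");im=ctrl.snapshot("wrist");cv2.imwrite("pics/w2.png",im)
print(rect("wrist","slab_bottom",.042))
for r in ctrl.landmark_of("wrist","mouth"):print(ray(c,r["pixel"],.03),r)
to(.5515,-.157,.032,177)
E
```

```text
[ 0.55221081 -0.15396069  0.09296667] 0.8823135331163461 [ 0.04552995 -0.26957556  0.25819807]
[(0.75, array([ 551.5, -157.4,   51.7,   31. ]), -1.8)]
clock 4.58 shift [ 0.0612  0.0008 -0.0025] turn [-0.1  0.   0.2]
```

View pics/w2.png

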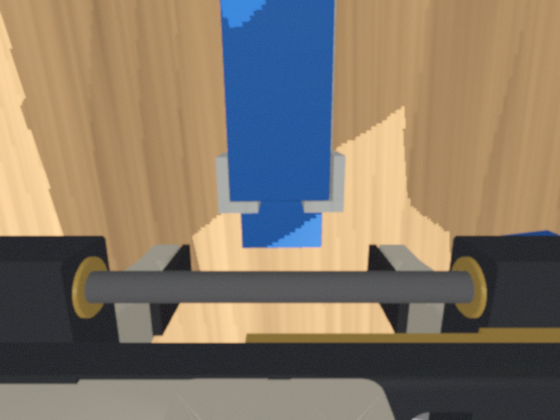

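The slab end is centred between the fingers (columns 243–321, end at row 247, y≈-0.142). Next I descend and close.

Request:
drive_tool:
  plan:
    - [[0.03,0.0005,-0.002],[0,0,0],1]
    - [[0.061,0.0005,-0.002],[0,0,0],1]
    - [[0.061,0.0005,-0.002],[0,0,0],1]
    - [[0.061,0.0005,-0.002],[0,0,0],1]
    - [[0.061,0.0005,-0.002],[0,0,0],1]
    - [[0.061,0.0005,-0.002],[0,0,0],0]
    - [[0.061,0.0005,-0.002],[0,0,0],0]
    - [[0.061,0.0005,-0.002],[0,0,0],0]
    - [[0.061,0.0005,-0.002],[0,0,0],0]
    - [[0.061,0.0005,-0.002],[0,0,0],0]
    - [[0.061,0.0005,-0.002],[0,0,0],0]
    - [[0.061,0.0005,-0.002],[0,0,0],0]
    - [[0.061,0.0005,-0.002],[0,0,0],0]

```text
clock: 5.67
tool_pos: [0.5518, -0.1565, 0.0324]
orientation: [-86.0, 89.8, 0.9]
force: [-1.4, 1.2, 3.7]
opening: 0.0517
```

```bash
python3 -c "
from h import *
o=ctrl.get_obs();print(o['tool_pos'],o['force'],o['opening'])
p=o['tool_pos'];to(p[0]+.027*.04,p[1]+.027,p[2],177.3)"
```

```text
[ 0.55177122 -0.15650156  0.03237026] [-1.35916054  1.21996442  3.65297456] 0.051736615583538495
clock 5.67 shift [0.     0.0004 0.027 ] turn [-0.3  0.   0.2]
```

Request:
drive_tool:
  plan:
    - [[0,0,0.006],[0,0,0],0]
    - [[0,0,0.012],[0,0,0],0]
    - [[0,0,0.018],[0,0,0],0]
    - [[0,0,0.024],[0,0,0],0]
    - [[0,0,0.03],[0,0,0],0]
    - [[0,0,0.03],[0,0,0],0]
    - [[0,0,0.03],[0,0,0],0]

```text
clock: 6.25
tool_pos: [0.5534, -0.1253, 0.0324]
orientation: [-72.6, 89.8, 14.4]
force: [-0.6, 3.2, 1.5]
opening: 0.0514
```

```bash
python3 - <<'E'
from h import *
o=ctrl.get_obs();print(o["tool_pos"],o["force"],o["moment"],o["opening"])
im=ctrl.snapshot("wrist");im2=ctrl.snapshot("scene")
print(rect("wrist","slab_bottom",.042))
cv2.imwrite("pics/w3.png",np.hstack([cv2.resize(im,(400,300)),cv2.resize(im2[200:380,90:330],(400,300))]))
E
```

```text
[ 0.55344047 -0.12529574  0.03238327] [-0.56599314  3.18104092  1.4950493 ] [ 1.44635035  0.3087861  -0.08493072] 0.05137018641743495
[(0.66, array([ 552.2, -152.6,   54.7,   52. ]), 87.0)]
```

View pics/w3.png

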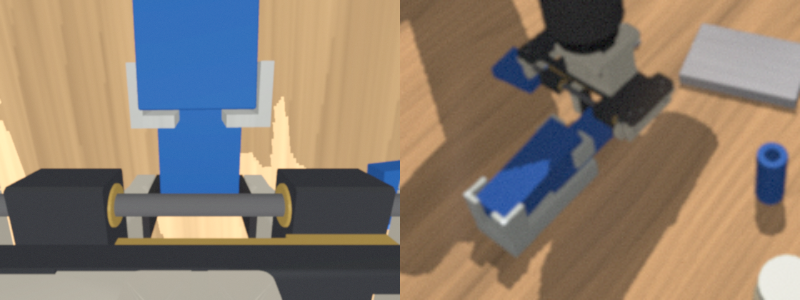

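The slab came out 31 mm with the upper ones staying in place. I now regrip nearer its middle, still clear of the mouth.

Request:
drive_tool:
  plan:
    - [[0,0,0],[0,0,0],0.8]
    - [[0,0,0],[0,0,0],0.8]
    - [[0,0,0],[0,0,0],0.8]
    - [[0,0,0],[0,0,0],0.8]
    - [[0,0,-0.011],[0,0,0],0.8]
    - [[0,0,-0.022],[0,0,0],0.8]
    - [[0,0,-0.033],[0,0,0],0.8]
    - [[0,0,-0.033],[0,0,0],0.8]
    - [[0,0,-0.033],[0,0,0],0.8]
    - [[0,0,-0.033],[0,0,0],0]
    - [[0,0,-0.033],[0,0,0],0]
    - [[0,0,-0.033],[0,0,0],0]
    - [[0,0,-0.033],[0,0,0],0]
    - [[0,0,-0.033],[0,0,0],0]
    - [[0,0,-0.033],[0,0,0],0]
    - [[0,0,-0.033],[0,0,0],0]

```text
clock: 7.73
tool_pos: [0.5519, -0.1586, 0.0324]
orientation: [-75.3, 89.8, 11.7]
force: [-0.5, 1.1, -0.2]
opening: 0.0518
```

```bash
python3 -c "
from h import *
o=ctrl.get_obs();print(o['tool_pos'],o['force'],o['moment'],o['opening'])
p=o['tool_pos'];to(p[0]+.13*.045,p[1]+.13,p[2],177.3)"
```

```text
[ 0.55189195 -0.15855818  0.03238912] [-0.47554682  1.11393554 -0.22264274] [ 0.40856785 -0.0227312   0.01322489] 0.05175967245640363
clock 7.73 shift [1.000e-04 1.000e-03 1.301e-01] turn [-0.3  0.1  0.2]
```

Request:
drive_tool:
  plan:
    - [[0,0,0.008],[0,0,0],0]
    - [[0,0,0.016],[0,0,0],0]
    - [[0,0,0.024],[0,0,0],0]
    - [[0,0,0.032],[0,0,0],0]
    - [[0,0,0.04],[0,0,0],0]
    - [[0,0,0.048],[0,0,0],0]
    - [[0,0,0.056],[0,0,0],0]
    - [[0,0,0.064],[0,0,0],0]
    - [[0,0,0.072],[0,0,0],0]
    - [[0,0,0.08],[0,0,0],0]
    - [[0,0,0.09],[0,0,0],0]
    - [[0,0,0.1],[0,0,0],0]
    - [[0,0,0.1],[0,0,0],0]
    - [[0,0,0.1],[0,0,0],0]

```text
clock: 8.9
tool_pos: [0.5573, -0.0579, 0.0325]
orientation: [-75.0, 89.8, 12.1]
force: [-0.8, 0.2, -1.1]
opening: 0.0516
```

```bash
python3 - <<'E'
from h import *
o=ctrl.get_obs();print(o["tool_pos"],o["force"],o["moment"],o["opening"])
im=ctrl.snapshot("wrist");im2=ctrl.snapshot("scene")
cv2.imwrite("pics/w4.png",np.hstack([cv2.resize(im,(400,300)),cv2.resize(im2[200:380,90:330],(400,300))]))
to(.62,.02,.1,140);to(.645,.08,.08,106.5)
E
```

```text
[ 0.55728795 -0.05790019  0.03252939] [-0.79990931  0.21918037 -1.06048372] [ 0.13331077 -0.01410934  0.03930762] 0.05161603994423663
clock 9.0 shift [-0.0672 -0.0589  0.0819] turn [37.   0.1  0.2]
clock 9.0 shift [-0.047  -0.0806  0.1431] turn [70.5  0.2  0.2]
```

View pics/w4.png

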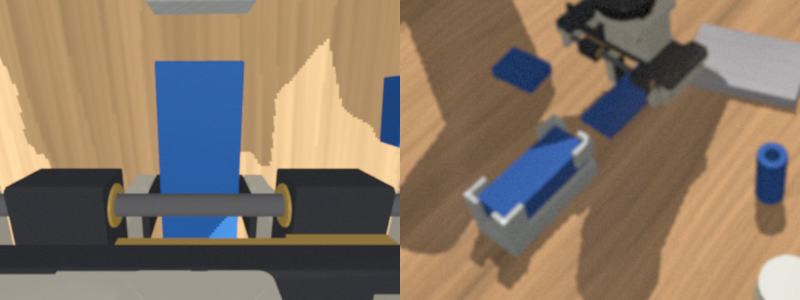

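The slab is free and level-looking, and the upper slabs have dropped and stayed in the magazine. I'll compute where the slab sits in the grip, then carry it.

```bash
python3 - <<'E'
from h import *
c=ctrl.get_calibration("wrist");p=ray(c,(280,86.5),.0425);print(p, "centre behind TCP", ctrl.get_obs()["tool_pos"][1]-p[1]-.065)
to(.557,-.058,.12,177.3);to(.662,.086,.12,106.5);to(.662,.086,.07,106.5)
E
```

```text
[ 0.55233194 -0.13960914  0.0425    ] centre behind TCP 0.015979876823749267
clock 9.0 shift [-0.0875 -0.0002  0.0007] turn [-0.3  0.1  0.2]
clock 9.0 shift [-0.087  -0.0975  0.15  ] turn [70.5  0.2  0.2]
clock 9.0 shift [-0.037  -0.0973  0.15  ] turn [70.5  0.2  0.2]
```

Request:
drive_tool:
  plan:
    - [[-0.03,0,0],[0,0,0],0]
    - [[-0.06,0,0],[0,0,0],0]
    - [[-0.087,0,0],[0,0,0],0]
    - [[-0.087,0,0],[0,0,0],0]
    - [[-0.087,-0.01,0.015],[7,0,0],0]
    - [[-0.087,-0.02,0.03],[14,0,0],0]
    - [[-0.087,-0.029,0.045],[21,0,0],0]
    - [[-0.087,-0.039,0.06],[28,0,0],0]
    - [[-0.087,-0.049,0.075],[35,0,0],0]
    - [[-0.087,-0.058,0.09],[42,0,0],0]
    - [[-0.087,-0.068,0.105],[49,0,0],0]
    - [[-0.087,-0.078,0.12],[56,0,0],0]
    - [[-0.087,-0.088,0.135],[63,0,0],0]
    - [[-0.087,-0.0975,0.15],[70.5,0.2,0.2],0]
    - [[-0.087,-0.0975,0.15],[70.5,0.2,0.2],0]
    - [[-0.087,-0.0975,0.15],[70.5,0.2,0.2],0]
    - [[-0.06,-0.0975,0.15],[70.5,0.2,0.2],0]
    - [[-0.037,-0.0975,0.15],[70.5,0.2,0.2],0]
    - [[-0.037,-0.0975,0.15],[70.5,0.2,0.2],0]
    - [[-0.037,-0.0975,0.15],[70.5,0.2,0.2],0]

```text
clock: 10.67
tool_pos: [0.661, 0.0848, 0.0691]
orientation: [-179.0, 89.8, -162.5]
force: [-0.2, -0.7, -0.5]
opening: 0.0517
```

```bash
python3 - <<'E'
from h import *
o=ctrl.get_obs();print(o["tool_pos"],o["force"],o["opening"])
im=ctrl.snapshot("wrist");im2=ctrl.snapshot("scene");im3=ctrl.snapshot("top")
for n in("wrist","top"):
  for k,z in(("bench_block",.02),("slab_bottom",.08)):print(n,k,rect(n,k,z))
cv2.imwrite("pics/w5.png",np.hstack([cv2.resize(im,(400,300)),cv2.resize(im2[120:300,210:450],(400,300))]))
to(.662,.086,.024,106.5)
E
```

```text
[0.66101596 0.08477638 0.0690664 ] [-0.18034781 -0.70527063 -0.52479167] 0.051677059384789024
wrist bench_block [(0.86, array([620.1,  75.5, 110.3, 109.2]), -73.5)]
wrist slab_bottom [(0.62, array([623.7,  74.8,  83.3,  52.9]), 16.5)]
top bench_block [(0.78, array([608.4,  69.6, 112.8,  92.6]), -70.3)]
top slab_bottom [(0.85, array([613.6,  69.4,  61.9,  50.5]), 17.1)]
clock 11.02 shift [ 0.0473  0.     -0.0008] turn [-0.   0.1 -0. ]
```

View pics/w5.png

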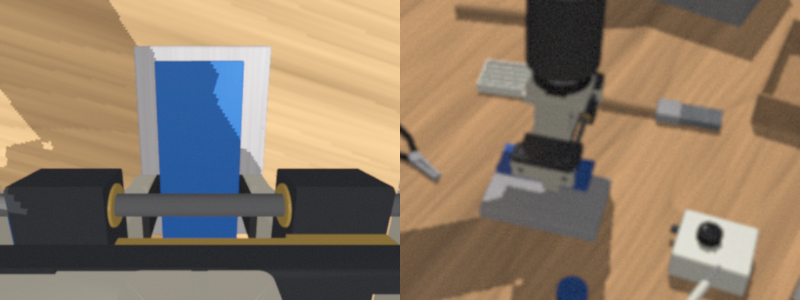

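The wrist view shows the slab square and central over the block (slab centre within about 3 mm and 1°). The next step is to lower it slowly.

Request:
drive_tool:
  plan:
    - [[0.015,0,-0.001],[0,0,0],0]
    - [[0.03,0,-0.001],[0,0,0],0]
    - [[0.038,0,-0.001],[0,0,0],0]
    - [[0.042,0,-0.001],[0,0,0],0]
    - [[0.044,0,-0.001],[0,0,0],0]
    - [[0.0455,0,-0.001],[0,0,0],0]
    - [[0.0455,0,-0.001],[0,0,0],0]
    - [[0.0455,0,-0.001],[0,0,0],0]

```text
clock: 11.68
tool_pos: [0.6622, 0.0861, 0.0263]
orientation: [14.5, 89.9, 31.0]
force: [-0.2, 0.2, -2.0]
opening: 0.0517
```

Request:
drive_tool:
  plan:
    - [[0.001,0,0],[0,0,0],0]
    - [[0.002,0,0],[0,0,0],0]
    - [[0.003,0,0],[0,0,0],0]
    - [[0.003,0,0],[0,0,0],0]
    - [[0.003,0,0],[0,0,0],0]

```text
clock: 12.1
tool_pos: [0.6622, 0.086, 0.0233]
orientation: [14.8, 89.9, 31.4]
force: [0.1, -0.5, -1.8]
opening: 0.0513
```

Request:
drive_tool:
  plan:
    - [[0.0005,0,0],[0,0,0],0]
    - [[0.001,0,0],[0,0,0],0]
    - [[0.001,0,0],[0,0,0],0]
    - [[0.001,0,0],[0,0,0],0]

```text
clock: 12.43
tool_pos: [0.6623, 0.0861, 0.0225]
orientation: [12.4, 89.9, 28.9]
force: [-1.0, 0.1, 2.2]
opening: 0.0519
```

Request:
drive_tool:
  plan:
    - [[0.0003,0,0],[0,0,0],0]
    - [[0.0005,0,0],[0,0,0],0]
    - [[0.0005,0,0],[0,0,0],0]

```text
clock: 12.68
tool_pos: [0.6623, 0.0861, 0.0225]
orientation: [9.2, 89.9, 25.7]
force: [-2.3, -0.2, 5.3]
opening: 0.0518
```

Contact is confirmed: the force went from -1.8 to +5.3 N and z stopped. I release gently and withdraw straight up.

Request:
drive_tool:
  plan:
    - [[0,0,0],[0,0,0],0.65]
    - [[0,0,0],[0,0,0],0.7]
    - [[0,0,0],[0,0,0],0.75]
    - [[0,0,0],[0,0,0],0.8]
    - [[0,0,0],[0,0,0],0.8]
    - [[0,0,0],[0,0,0],0.8]
    - [[-0.01,0,0],[0,0,0],0.8]
    - [[-0.03,0,0],[0,0,0],0.8]
    - [[-0.07,0,0],[0,0,0],0.8]
    - [[-0.11,0,0],[0,0,0],0.8]
    - [[-0.15,0,0],[0,0,0],0.8]
    - [[-0.18,0,0.0],[0,0,0],0.8]
    - [[-0.2,0,-0.04],[0,0,0],0.8]
    - [[-0.2,0,-0.08],[0,0,0],0.8]
    - [[-0.2,0,-0.12],[0,0,0],0.8]
    - [[-0.2,0,-0.12],[0,0,0],0.8]
    - [[-0.2,0,-0.12],[0,0,0],0.8]

```text
clock: 14.1
tool_pos: [0.545, 0.051, 0.2241]
orientation: [9.6, 89.7, 26.1]
force: [0.5, 0.3, -1.1]
opening: 0.0698
```

```bash
python3 - <<'E'
from h import *
o=ctrl.get_obs();print(o["tool_pos"],o["force"],o["opening"])
im2=ctrl.snapshot("scene");im3=ctrl.snapshot("top")
for n in("scene","top"):
  for k,z in(("bench_block",.02),("slab_bottom",.032),("slab_4",.066)):print(n,k,rect(n,k,z))
cv2.imwrite("pics/w6.png",np.hstack([cv2.resize(im3[90:330,160:480],(400,300)),cv2.resize(im2[120:360,120:440],(400,300))]))
E
```

```text
[0.54504338 0.05101521 0.22413639] [ 0.47090308  0.31770992 -1.09528882] 0.06975763510946922
scene bench_block [(0.86, array([647.6,  74.6, 171.2, 123.2]), 16.1), (0.47, array([ 554.3, -236. ,   80.8,    5.2]), 88.3)]
scene slab_bottom [(0.61, array([646.5,  74.8, 133.3,  64.8]), 16.3)]
scene slab_4 [(0.63, array([ 550.1, -248.1,  132.8,   59.1]), 87.7)]
top bench_block []
top slab_bottom [(0.42, array([721. , 350.9, 145.1,  42.6]), 16.1)]
top slab_4 [(0.89, array([ 550.1, -245.8,  134.1,   54.9]), 86.9)]
```

View pics/w6.png

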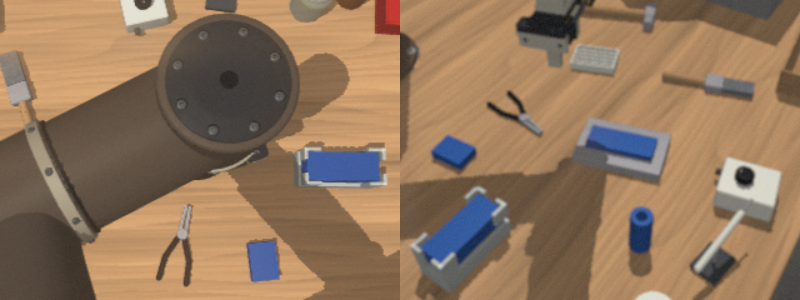

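The views show the slab flat, square and central on the block, the other three in the magazine, and the bystanders in place. I'm handing the job in.

```bash
python3 -c "
from plant import ctrl
print(ctrl.close_job(),ctrl.get_obs()['clock'])"
```

```text
the job is handed in; nothing more can be done
the job is handed in; nothing more can be done
```

The lowest slab is now lying flat on the bench block, and I handed the job in at about 14.5 s of the 40 s allowed. I pulled it about 31 mm out by its end, regripped it nearer its middle and drew it fully out. I then carried it to the block and lowered it until the force showed contact (about 5 N) before letting go.

- **Slab on the block:** the last scene-camera check puts it about 1 mm from the block's centre and within about 0.2° of square.
- **Other slabs:** the three above dropped down and stayed in the magazine. The magazine shows the same position in both cameras.
- **Other things:** the pliers, wax offcut, wax tube, tray and brush look unmoved in the last pictures. I checked these by eye only.
- **Failed check:** in the last top view the arm hid the block. That camera found no block there and gave a false, low-confidence (0.42) slab reading, so the final placement rests on the scene camera alone. The wrist camera, before lowering, had the slab within about 3 mm of the block's centre.

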